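# Raise the booth sash to the mark and start the fan

## Robot

A 6-joint arm with a two-finger parallel gripper is mounted at the origin on a cart in front of the work surface, level with it; the furniture and walls round the work are solid. World frame = base frame: x ahead of the robot, y to its left, z up, the work surface at z = 0. Lengths are in mm, angles in rad, forces in N, time in s.
With the tool pointing down it reaches from about 350 to 775 mm from the base axis. Payload 7.3 kg.
Tool frame: the origin (TCP) lies midway between the tips of the shut fingers; the grasp point (between the pads) lies 19 mm behind it; x points along the fingers, z is the direction in which the jaws open and shut, and the axes are right-handed (so a half turn about x gives the same grasp; the last joint's range is limited). The gripper opens to 92 mm and grips with 3 to 60 N. Pads are 19 mm wide; open, the fingers measure 130 mm over their backs; the gripper's body (75 mm by 190 mm) begins 47 mm behind the grasp point.
Start: joints at [1.017, 0.342, 1.524, -0, 1.275, -0.146], TCP at [208.198, 481.974, 226.741] pointing down, gripper open.
Joint ranges: [-2.53, 2.53], [-0.77, 2.02], [0.04, 2.7], [-1, 4.14], [0.28, 2.66], [-3.11, 3.11]. Speed limits (rad/s): [2.57, 2.57, 3.14, 3.14, 3.14, 3.14].

## Interface

Orientations are given as [roll, pitch, yaw] about the fixed x, y, z axes, in that order (R = Rz(yaw) Ry(pitch) Rx(roll)).
In Python, from plant import monitor, optics, close_job gives the robot as it stands.
- The arm moves only by the tool send_rows, never from a script. Its argument "commands" is a list that holds one entry, the list of rows, each a list of 5 numbers: the shift along the tool's x, y, z in m, then the turn about the tool's x in degrees, then the finger opening in m, from 0 to 0.0918. A call has 1 to 10 rows; each row shifts and turns the pose as measured when the row begins, along the tool's axes as they then stand; what a row does not reach is not made up. A row lasts 1/12 s, in which the tool goes at most 41.7 mm and 7.16 degrees, less where a joint would pass 70% of its speed; a pose out of reach is approached as far as the arm can. A call with a gripper value outside its range is refused whole. The fingers move at their own pace and stop on an object; the grip force is fixed at half the most. Time passes only in rows, so rows that do not move let the fingers close. It gives the time, the measured TCP pose, the force and the opening at its end, in the units of the state.
- monitor.get_obs(): the state, without advancing time (a new reading comes with each control period).
- optics.capture(name): name is "scene" or "top"; returns a dict with "color" (420x560x3 uint8, blue, green, red), "camera_matrix" (3x3 intrinsics, pixels), "camera_from_world" (4x4, takes a point from world to camera coordinates). Camera axes: x right, y down, z forward; pixel columns grow to the right and rows downward; lengths in mm; the calibration is good to about 2 mm. A picture is of the moment at which its call begins. There is no depth.
- close_job(): hands the job in, once; it reports no verdict.
The state is a dict: "time": time; "joint_positions": joint angles; "dq": joint speeds; "tau": joint torques, N m; "tool_pos": TCP position; "tcp_rot": TCP orientation; "contact_force": force on the tool from outside, world axes, zero at the start; "moment": the same for the moment, N m; "grip_width": finger opening in mm.
Only numpy, scipy, OpenCV 4.12 (cv2) and the standard library are available. Lean on these libraries where they do the work, as an engineer would, in place of code of your own. Each camera call takes 0.05 s, during which the arm holds its last target.

## Task

Open the varnishing booth for work: with the fingertips beneath the lip of its counterweighted window, push the window up its sloping rails until the underside of the lip is level with the point of the black marker clip on the right-hand rail, and leave it there. Then press the round button on the fan switch box right down and let it go. Only push: do not pinch the lip, and leave the bottle, the can and the blocks round the booth where they stand.

Things in the scene. Friction and masses are not known exactly. Their poses are not given: they have to be found in the camera images.
- booth: Grey sheet-metal booth 278 mm wide (y), 370 deep (x), 375 high (430 with spigot), fixed on the bench. Origin: middle of its front lower edge, on the bench; x points into the booth, z up. From a sill 34 mm high its open front slopes back at 55 degrees to the horizontal: up the slope is (0.574, 0, 0.819) in its frame, square out is (-0.819, 0, 0.574). Rails at y = +-130 mm stand 14 mm out of the slope.
- sash (a joint): Travel of the window (sash) up the slope in m: 0 lowest, 0.19 highest; it starts partly down (0 to 0.04). It is balanced by a hidden counterweight and stays where it is left; about 2 to 4 N along the slope moves it.
- sash_lip: Aluminium lip along the window's lower edge, 230 mm long, 12 thick, standing 28 out from the clear pane; its flat underside faces down the slope. Origin: on the pane, middle of the underside; x up the slope, y left along the lip, z square out. At joint 0 it is 50 mm up the slope from the sill; nothing is beneath it, so fingertips fit under it and may reach through the opening.
- sash_cap: The sloping fairing above the lip: it falls from the lip's outer edge to the pane over 58 mm. Same origin and axes as the lip. Fingers pressing it and the lip at once count as a pinch.
- lip_under (a point): Point on the lip's underside, at the middle of its length, 14 mm out from the pane; it travels with the window. x up the slope, y left, z square out.
- mark_tip (a point): Point of the black marker clip, a 20 mm clip with a blunt triangular pointer on the right-hand (-y) rail, clamped at a height that differs each time. Its axes are those of point lip_under: x up the slope. The lip is level with the mark when lip_under and mark_tip have the same coordinate along the slope.
- mark_clip (a joint): Where the marker clip is clamped, in m up the slope on the same scale as joint sash: the window is at the mark when joint sash has the same value (0.10 to 0.16). It is clamped tight and not to be moved.
- fan_switch: Grey plastic switch box 75 x 75 mm, 50 mm high, fixed on the bench beside the front of the booth, to its left or right; the button on top reaches 75 mm. Origin: centre of its underside.
- fan_button (a joint): Travel of the button in m: 0 up, 0.007 right down; a spring returns it, 4 N hold it fully down.
- fan_button_top (a point): Centre of the top face of the round black push button, 34 mm across, on the top of the switch box; it is pressed straight down.
- small_bottle: Small bottle, 38 mm across, 97 mm high, standing on the other side of the booth from the fan switch. Origin under its centre.
- sand_block: Cork sanding block 39 x 72 x 27 mm lying in front of the booth. Origin under its centre.
- alu_can: Small aluminium can with a lid and a handle, 52 x 67 mm, 93 mm high, in front of the booth's left rail. Origin near its centre, underneath.
- maple_block: Small maple block 30 x 62 x 22 mm lying in front of the booth to the right. Origin under its centre.

How it is judged (in metres and radians):
On the way, in this order (a step that is already met when the one before it is completed fails the run):
1. the fingers push on the lip (contact force between the fingers and sash_lip above 0.3 N), for 0.1 s.
2. the window stands at the mark, let go of (x of lip_under in the frame of mark_tip between -0.008 and 0.008 m and velocity of joint sash between -0.01 and 0.01 m/s and contact force between the fingers and sash_lip below 0.1 N), for 0.2 s.
3. the fan button is pressed right down (value of joint fan_button above 0.005 m), for 0.05 s.
At the end, for the whole second after the job is handed in: The underside of the lip is within 8 mm of the marker's point along the slope and the window is at rest, the button is up again (within 2 mm), the marker clip is within 5 mm and all bystanders within 30 mm of where they were (x of lip_under in the frame of mark_tip between -0.008 and 0.008 m and velocity of joint sash between -0.01 and 0.01 m/s and value of joint fan_button below 0.002 m and distance of each of small_bottle, sand_block, alu_can, maple_block from where it was at the start of the episode below 0.03 m and distance of mark_tip from where it was at the start of the episode below 0.005 m); the robot touches nothing.
It fails at once if the lip is pinched between the fingers (contact force between the fingers and sash_lip above 1 N and contact force between the fingers and sash_cap above 1 N).
It fails at once if a bystander is lifted (z of any of small_bottle, sand_block, alu_can, maple_block in the frame of booth above 0.03 m).
It fails at once if a bystander is knocked away or carried (distance of any of small_bottle, sand_block, alu_can, maple_block from where it was at the start of the episode above 0.05 m).
It also fails if it takes over 48 s, if anything falls off the work surface, if the arm or the gripper's body presses on something with over 40 N, if the wrist force passes 120 N, or if a joint passes its speed limit or range.

## Working session

There is one attempt and no reset: what is moved stays moved. The work goes in short steps, Python scripts to look and compute and a tool call to move; the robot and the scene stay as the last step left them, time stands still between calls to the robot, and variables do not carry over. Pictures are saved under pics/ and viewed, and the job is handed in when it is done.

Besides the shell and the picture viewer there is one more tool, called after "Emit:" in YAML: its name, and indented under it one key for each argument. send_rows: Moves the arm, as the interface text tells. Its arguments: {"type":"object","properties":{"commands":{"type":"array","items":{"type":"array","items":{"type":"array","items":{"type":"number"}}}}},"required":["commands"]}

```bash
mkdir -p pics; ls; python3 - <<'E'
from plant import monitor, optics
import cv2,numpy as np
o=monitor.get_obs();print(o)
for n in ("scene","top"):
    c=optics.capture(n);cv2.imwrite(f"pics/{n}0.png",c["color"]);print(n,c["camera_matrix"].tolist(),np.round(c["camera_from_world"],4).tolist())
    np.savez(f"{n}_cal.npz",K=c["camera_matrix"],T=c["camera_from_world"])
E
```

```text
pics
{'time': 0.0, 'joint_positions': array([ 1.01696078e+00,  3.42696233e-01,  1.52501295e+00, -2.93592011e-05,
        1.27539460e+00, -1.45972773e-01]), 'dq': array([-6.45081485e-05,  1.02316718e-04, -5.92780892e-04,  1.35017216e-04,
        3.51188750e-04,  2.18085683e-05]), 'tau': array([-6.71018061e-04, -4.31241095e+01, -2.44222122e+01,  7.16894190e-02,
        5.60329249e-02, -1.20564837e-04]), 'tool_pos': array([207.99939578, 481.59668015, 226.06013068]), 'tcp_rot': array([ 3.01419623,  1.56928493, -2.10604696]), 'contact_force': array([ 1.02508095, -0.84465145,  0.57530221]), 'moment': array([-0.00815578, -0.0241469 ,  0.05834598]), 'grip_width': 91.93499056906309}
scene [[546.0331627358262, 0.0, 278.87565223448263], [0.0, 546.0331627358262, 206.78148425107713], [0.0, 0.0, 1.0]] [[0.8611, -0.5083, 0.0106, -346.3249], [-0.3545, -0.6152, -0.7042, 300.4323], [0.3645, 0.6026, -0.71, 1046.5849], [0.0, 0.0, 0.0, 1.0]]
top [[406.2148183993277, 0.0, 286.0375940655718], [0.0, 406.2148183993277, 210.59567644817793], [0.0, 0.0, 1.0]] [[-0.0106, -0.9999, 0.001, 125.5224], [-0.9789, 0.0102, -0.2042, 481.7303], [0.2042, -0.0032, -0.9789, 828.3813], [0.0, 0.0, 0.0, 1.0]]
```

View pics/scene0.png

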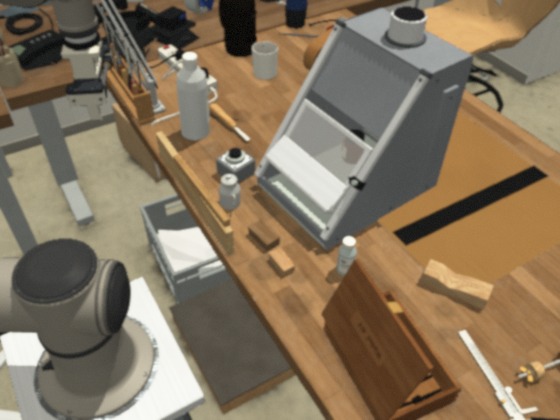

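View pics/top0.png

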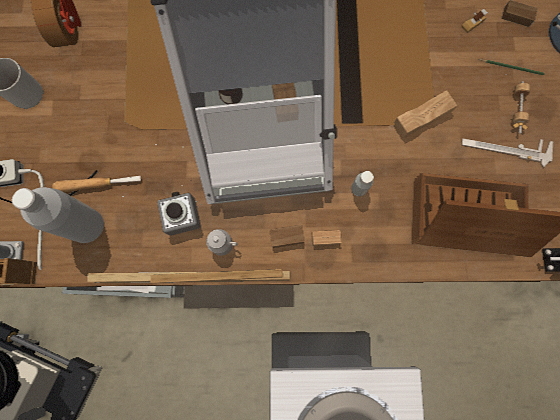

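The scene shows the booth, with the switch on its left, the bottle on its right and the can and blocks in front. I'll enlarge both views.

```bash
python3 - <<'E'
import cv2
a=cv2.imread("pics/scene0.png");b=cv2.imread("pics/top0.png")
cv2.imwrite("pics/s1.png",cv2.resize(a[100:250,240:400],None,fx=5,fy=4.0*1.25/1.25*1,interpolation=3)) if 0 else cv2.imwrite("pics/s1.png",cv2.resize(a[110:250,220:400],None,fx=4,fy=4,interpolation=3))
cv2.imwrite("pics/t1.png",cv2.resize(b[90:260,150:380],None,fx=3.4,fy=3.4,interpolation=3))
E
```

```text
(no output)
```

View pics/s1.png

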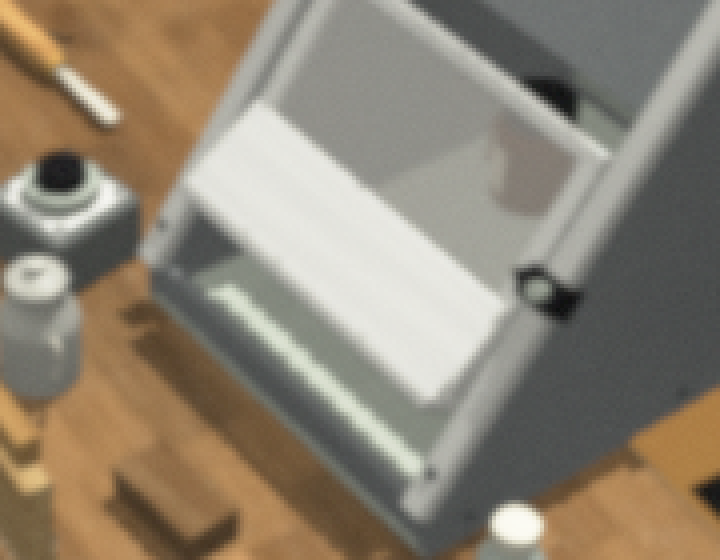

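View pics/t1.png

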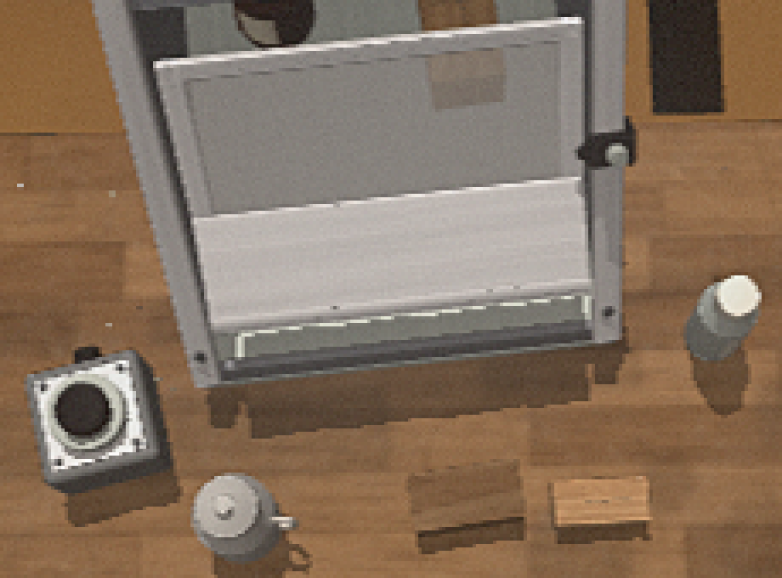

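```bash
cat > h.py <<'E'
import numpy as np,cv2
from scipy.optimize import least_squares
cal={n:(lambda d:(d["K"],d["T"]))(np.load(f"{n}_cal.npz")) for n in("scene","top")}
def proj(n,P):
    K,T=cal[n];p=(T[:3,:3]@np.atleast_2d(P).T).T+T[:3,3];q=(K@p.T).T;return q[:,:2]/q[:,2:]
def tri(us,ut):
    A=[cal[n][0]@cal[n][1][:3] for n in("scene","top")]
    X=cv2.triangulatePoints(A[0],A[1],np.array(us,float).reshape(2,1),np.array(ut,float).reshape(2,1));X=(X[:3]/X[3]).ravel()
    return X,proj("scene",X)[0]-us,proj("top",X)[0]-ut
def plane(n,u,z):
    K,T=cal[n];d=T[:3,:3].T@np.linalg.inv(K)@np.array([u[0],u[1],1.]);c=-T[:3,:3].T@T[:3,3];return c+d*(z-c[2])/d[2]
U=np.array([.5736,0,.8192]);N=np.array([-.8192,0,.5736])
def slope(s,y,o): return np.array([0,y,34.])+s*U+o*N
def b2w(p,P):
    c,s=np.cos(p[2]),np.sin(p[2]);P=np.atleast_2d(P);return np.c_[p[0]+c*P[:,0]-s*P[:,1],p[1]+s*P[:,0]+c*P[:,1],P[:,2]]
def S(x,y): return (220+x/4-.4,110+y/4-.4)
def Tt(x,y): return (150+x/3.4-.35,90+y/3.4-.35)
E
python3 - <<'E'
from h import *
for nm,a,b in [("clip tip",S(513,270),Tt(578,153)),("lipL",S(190,185),Tt(213,327)),("lipR",S(430,402),Tt(588,287)),("capL",S(262,100),Tt(195,217)),("capR",S(508,303),Tt(582,180)),("frontR low",S(425,552),Tt(622,340)),("paneTR",S(607,155),Tt(581,18)),("btn",S(62,170),Tt(82,410)),("bottle top",S(517,523),Tt(740,294)),("can top",S(38,270),Tt(226,508))]:
    X,e1,e2=tri(a,b);print(nm,X.round(1),e1.round(1),e2.round(1))
E
```

```text
clip tip [607.1  54.5 165.4] [ 0.5 -0.2] [-0.3  1. ]
lipL [527.3 271.7 100. ] [-0.2  0.1] [ 0.2 -0.5]
lipR [549.6  43.8 101.1] [-0.2  0.1] [ 0.1 -0.4]
capL [581.5 276.9 140.9] [ 0. -0.] [-0.   0.1]
capR [600.9  49.9 146.7] [-0.2  0.1] [ 0.1 -0.4]
frontR low [536.1  14.6  12.9] [ 0.5 -0.2] [-0.3  1. ]
paneTR [662.   55.8 222. ] [ 0.3 -0.2] [-0.2  0.7]
btn [482.8 357.6  68.7] [-0.1  0. ] [ 0.1 -0.2]
bottle top [543.6 -48.9  95.9] [ 0.3 -0.1] [-0.2  0.6]
can top [418.7 263.5  85.6] [-0.2  0. ] [ 0.2 -0.5]
```

```bash
cat >> h.py <<'E'
from scipy.spatial.transform import Rotation as Ro
YAW=.0976
def rep(tx=None):
    from plant import monitor
    o=monitor.get_obs();R=Ro.from_euler("xyz",o["tcp_rot"]).as_matrix();p=np.array(o["tool_pos"])
    print("t",round(o["time"],2),"p",p.round(1),"F",np.round(o["contact_force"],1),"w",round(o["grip_width"],1),"q",np.round(o["joint_positions"],2))
    print("R cols",R.round(3).tolist())
    yb=np.array([-np.sin(YAW),np.cos(YAW),0]);z=R[:,2];
    # turn about tool x bringing z onto yb or -yb
    for s in(1,-1):
        print("turn deg",np.degrees(np.arctan2(R[:,0]@np.cross(z,s*yb),z@(s*yb))).round(1))
    if tx is not None:
        d=np.array(tx)-p;print("world d",d.round(1),"tool shift mm",(R.T@d).round(1))
E
python3 -c "
from h import *
rep([400,150,226])"
```

```text
t 0.1 p [208.  481.6 226.1] F [ 0.1  1.1 -0.4] w 91.9 q [ 1.02  0.34  1.52  0.    1.28 -0.15]
R cols [[-0.001, -0.918, 0.397], [-0.001, 0.397, 0.918], [-1.0, 0.0, -0.001]]
turn deg -29.0
turn deg 151.0
world d [ 1.920e+02 -3.316e+02 -1.000e-01] tool shift mm [   0.4 -307.8 -228.3]
```

Emit:
send_rows:
  commands:
    - [[0,0,0,-6,0],[0,0,0,-6,0],[0,0,0,-6,0],[0,0,0,-6,0],[0,0,0,-5,0],[0,0,0,0,0]]

```text
time: 0.6
tool_pos: [207.1, 480.3, 223.5]
tcp_rot: [2.469, 1.563, -2.121]
contact_force: [-1.2, 0.4, 0.7]
grip_width: 56.5
```

```bash
python3 -c "
from h import *
rep([470,163,226])"
```

```text
t 0.6 p [207.1 480.3 223.5] F [-1.2  0.4  0.7] w 56.5 q [ 1.02  0.35  1.53 -0.    1.28 -0.68]
R cols [[-0.004, -0.993, -0.122], [-0.006, -0.122, 0.993], [-1.0, 0.005, -0.006]]
turn deg 1.4
turn deg -178.6
world d [ 262.9 -317.3    2.5] tool shift mm [  -1.5 -222.3 -346.9]
```

Emit:
send_rows:
  commands:
    - [[0,-0.022,-0.035,0.2,0],[0,-0.022,-0.035,0.2,0],[0,-0.022,-0.035,0.2,0],[0,-0.022,-0.035,0.2,0],[0,-0.022,-0.035,0.2,0],[0,-0.022,-0.035,0.2,0],[0,-0.022,-0.035,0.2,0],[0,-0.022,-0.035,0,0],[0,-0.022,-0.035,0,0],[0,-0.022,-0.035,0,0]]

```text
time: 1.43
tool_pos: [458.8, 152.3, 221.6]
tcp_rot: [2.116, 1.562, -2.516]
contact_force: [0.6, 1.2, 0.1]
grip_width: 0.4
```

```bash
python3 -c "
from h import *
rep([500,154,86])"
```

```text
t 1.43 p [458.8 152.3 221.6] F [0.6 1.2 0.1] w 0.4 q [ 0.16  0.28  1.64 -0.    1.24 -1.49]
R cols [[-0.007, -0.997, -0.081], [-0.005, -0.081, 0.997], [-1.0, 0.008, -0.005]]
turn deg -1.0
turn deg 179.0
world d [  41.2    1.7 -135.6] tool shift mm [135.3 -42.2  -1. ]
```

Emit:
send_rows:
  commands:
    - [[0.023,0,0,-1,0],[0.023,-0.007,0,0,0],[0.023,-0.007,0,0,0],[0.023,-0.007,0,0,0],[0.022,-0.007,0,0,0],[0.019,-0.007,0,0,0],[0,0,0,0,0]]

```text
time: 2.02
tool_pos: [501.4, 144.3, 83.6]
tcp_rot: [2.873, 1.564, -1.778]
contact_force: [-0.7, -0.4, -0.3]
grip_width: 0.7
```

```bash
python3 -c "
from h import *
rep([528,157,86])
from plant import optics
for n in('scene','top'):cv2.imwrite(f'pics/{n}2.png',optics.capture(n)['color'])
a=cv2.imread('pics/scene2.png')[60:260,200:420];b=cv2.imread('pics/top2.png')[60:260,150:380]
cv2.imwrite('pics/c2.png',np.hstack([cv2.resize(a,(396,360)),cv2.resize(b,(400,360))]))
"
```

```text
t 2.02 p [501.4 144.3  83.6] F [-0.7 -0.4 -0.3] w 0.7 q [ 0.14  0.5   1.72 -0.01  0.93 -1.49]
R cols [[-0.001, -0.998, -0.062], [-0.007, -0.062, 0.998], [-1.0, 0.002, -0.006]]
turn deg -2.1
turn deg 177.9
world d [26.6 12.7  2.4] tool shift mm [ -2.5 -27.3  11. ]
```

View pics/c2.png

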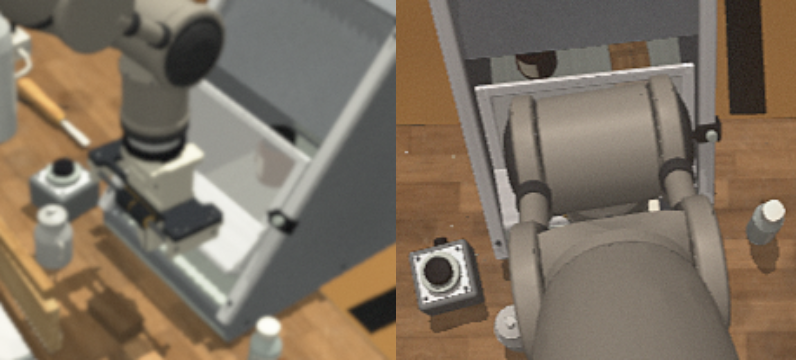

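The gripper is in front of the lip, clear of the can and the blocks. Next I creep in until I feel contact.

Emit:
send_rows:
  commands:
    - [[-0.001,-0.006,0.006,-2,0],[-0.001,-0.006,0.005,0,0],[0,-0.005,0,0,0],[0,-0.004,0,0,0],[0,-0.003,0,0,0]]

```text
time: 2.53
tool_pos: [523.8, 159.4, 94.1]
tcp_rot: [2.936, 1.563, -1.675]
contact_force: [-17.2, -4.9, 8.8]
grip_width: 0.2
```

Emit:
send_rows:
  commands:
    - [[-0.001,-0.003,0,0,0],[0,-0.003,0,0,0],[0,-0.003,0,0,0]]

```text
time: 2.78
tool_pos: [524.3, 159.4, 95.5]
tcp_rot: [1.969, 1.547, -2.641]
contact_force: [-10.3, -2.2, 6.8]
grip_width: 0.8
```

Emit:
send_rows:
  commands:
    - [[-0.001,-0.003,0,0,0],[0,-0.002,0,0,0]]

```text
time: 2.95
tool_pos: [524.8, 159.4, 96.6]
tcp_rot: [1.875, 1.536, -2.735]
contact_force: [-5.3, -1.8, 2.7]
grip_width: 0.5
```

```bash
python3 -c "
from h import *
rep([528,157,86])
from plant import optics
for n in('scene','top'):cv2.imwrite(f'pics/{n}3.png',optics.capture(n)['color'])
a=cv2.imread('pics/scene3.png')[110:250,240:380];b=cv2.imread('pics/top3.png')[110:240,180:380]
cv2.imwrite('pics/c3.png',cv2.resize(a,(600,600),interpolation=3))
print(proj('scene',[[538.5,157.7,100.5],[525,159.4,96.6]]))
"
```

```text
t 2.95 p [524.8 159.4  96.6] F [-5.3 -1.8  2.7] w 0.5 q [ 0.16  0.54  1.6  -0.01  1.04 -1.51]
R cols [[-0.032, -0.994, -0.103], [-0.014, -0.103, 0.995], [-0.999, 0.034, -0.011]]
turn deg 0.3
turn deg -179.7
world d [  3.2  -2.4 -10.6] tool shift mm [10.5 -3.3 -2.6]
[[295.38805585 181.67609603]
 [289.9956374  184.4522851 ]]
```

View pics/c3.png

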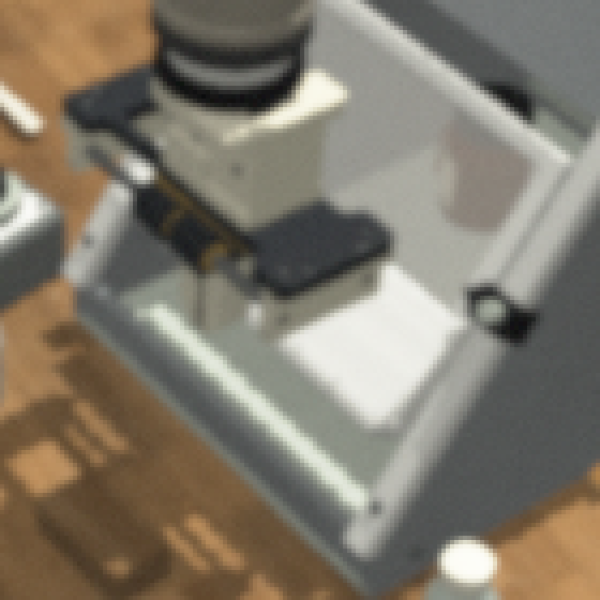

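The lip's right corner has shifted slightly up the slope, to about (330,209), so the fingers are pushing it. I'll push along the slope.

Emit:
send_rows:
  commands:
    - [[-0.001,-0.003,0,0,0],[-0.003,-0.003,0,0,0],[-0.004,-0.003,0,0,0],[-0.004,-0.003,0,0,0]]

```text
time: 3.38
tool_pos: [531.9, 160.3, 108.2]
tcp_rot: [1.818, 1.522, -2.791]
contact_force: [-2.7, -1.7, -1.9]
grip_width: 0.3
```

```bash
cat > snap.py <<'E'
from h import *
import sys
from plant import optics
k=sys.argv[1]
rep([528,157,86])
for n in('scene','top'):cv2.imwrite(f'pics/{n}{k}.png',optics.capture(n)['color'])
a=cv2.imread(f'pics/scene{k}.png')[110:250,240:380]
cv2.imwrite(f'pics/c{k}.png',cv2.resize(a,(600,600),interpolation=3))
E
python3 snap.py 4
```

```text
t 3.38 p [531.9 160.3 108.2] F [-2.7 -1.7 -1.9] w 0.3 q [ 0.16  0.54  1.55 -0.01  1.09 -1.51]
R cols [[-0.046, -0.994, -0.104], [-0.017, -0.103, 0.995], [-0.999, 0.048, -0.012]]
turn deg 0.3
turn deg -179.7
world d [ -3.9  -3.3 -22.2] tool shift mm [22.4  3.1 -2.7]
```

View pics/c4.png

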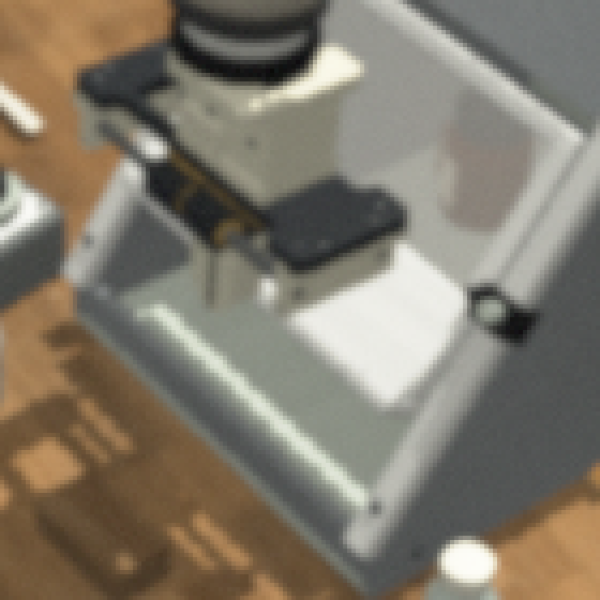

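```bash
cat >> h.py <<'E'
B=(526.2,156.5,.0976)
def sfit(n,u,y,o):
    r=least_squares(lambda s:(proj(n,b2w(B,slope(s[0],y,o)))[0]-u),[100.]);return r.x[0],np.sqrt(2*r.cost)
def Cc(x,y): return np.array([240+x*140/600-.4,110+y*140/600-.4])
E
python3 - <<'E'
from h import *
print("lip0 scene",sfit("scene",S(430,402),-115,28),"L",sfit("scene",S(190,185),115,28))
print("lip0 top",sfit("top",Tt(588,287),-115,28),sfit("top",Tt(213,327),115,28))
print("c3",sfit("scene",Cc(385,425),-115,28)); print("c4",sfit("scene",Cc(400,405),-115,28))
for o in(10,14,18):
  for y in(-110,-115): print("tip",o,y,sfit("scene",S(513,270),y,o),sfit("top",Tt(578,153),y,o))
# rail lower ends, booth corners
for P in [(0,-139,0),(0,139,0),(0,-139,34),(239,-139,375),(239,139,375)]:
    print(P,proj("scene",b2w(B,P)).round(1),proj("top",b2w(B,P)).round(1))
E
```

```text
lip0 scene (np.float64(62.36329511358504), np.float64(0.21937945955322763)) L (np.float64(61.51683627457536), np.float64(0.3844243013061515))
lip0 top (np.float64(60.64506653616673), np.float64(0.3730857864405388)) (np.float64(60.064715500126304), np.float64(0.04420678349964765))
c3 (np.float64(67.80014884826895), np.float64(1.0634098453751069))
c4 (np.float64(81.10554094989965), np.float64(1.5845993057638945))
tip 10 -110 (np.float64(145.65479816518575), np.float64(2.386840574073061)) (np.float64(145.53675586068215), np.float64(0.5822602203532977))
tip 10 -115 (np.float64(146.23620504544047), np.float64(4.348944983686879)) (np.float64(144.95827989321091), np.float64(1.9446803403046462))
tip 14 -110 (np.float64(146.49435348659864), np.float64(1.4126490797925364)) (np.float64(148.09051229604597), np.float64(0.2855265591158935))
tip 14 -115 (np.float64(147.08115617528503), np.float64(3.3777312777383903)) (np.float64(147.50504852356048), np.float64(2.2560638177114467))
tip 18 -110 (np.float64(147.33121320331614), np.float64(0.4330309884483091)) (np.float64(150.64346343478127), np.float64(0.014716637003707254))
tip 18 -115 (np.float64(147.92343509699208), np.float64(2.4010914312060074)) (np.float64(150.05092946839343), np.float64(2.571124832445262))
(0, -139, 0) [[326.4 249.4]] [[330.  190.5]]
(0, 139, 0) [[257.7 182.5]] [[209.9 203.1]]
(0, -139, 34) [[327.5 239.6]] [[331.7 186.6]]
(239, -139, 375) [[432.4  74. ]] [[336.  -22.4]]
(239, 139, 375) [[341.2  20.3]] [[153.5  -5.4]]
```

```bash
python3 - <<'E'
import cv2
a=cv2.imread("pics/scene0.png")[140:220,310:390];b=cv2.imread("pics/top0.png")[100:180,270:350]
cv2.imwrite("pics/clip.png",cv2.resize(cv2.hconcat([a,b]),None,fx=5,fy=5,interpolation=0))
E
```

```text
(no output)
```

View pics/clip.png

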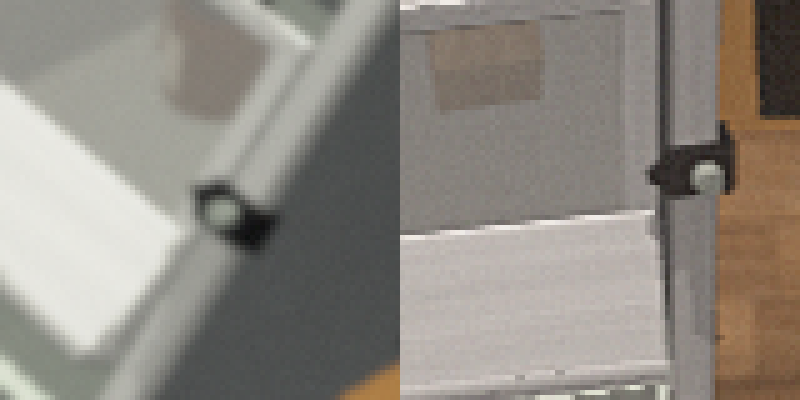

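Emit:
send_rows:
  commands:
    - [[-0.004,-0.003,0,0,0],[-0.004,-0.003,0,0,0],[-0.004,-0.003,0,0,0],[-0.004,-0.003,0,0,0],[-0.004,-0.003,0,0,0],[-0.004,-0.003,0,0,0],[-0.004,-0.003,0,0,0]]

```text
time: 4.07
tool_pos: [552.3, 162.5, 137.3]
tcp_rot: [1.799, 1.514, -2.81]
contact_force: [-5.9, -1.8, 0.4]
grip_width: -0.0
```

```bash
python3 snap.py 5
```

```text
t 4.07 p [552.3 162.5 137.3] F [-5.9 -1.8  0.4] w -0.0 q [ 0.16  0.55  1.45 -0.01  1.2  -1.51]
R cols [[-0.054, -0.993, -0.104], [-0.019, -0.103, 0.995], [-0.998, 0.056, -0.013]]
turn deg 0.3
turn deg -179.7
world d [-24.3  -5.5 -51.3] tool shift mm [52.7 21.9 -2.3]
```

View pics/c5.png

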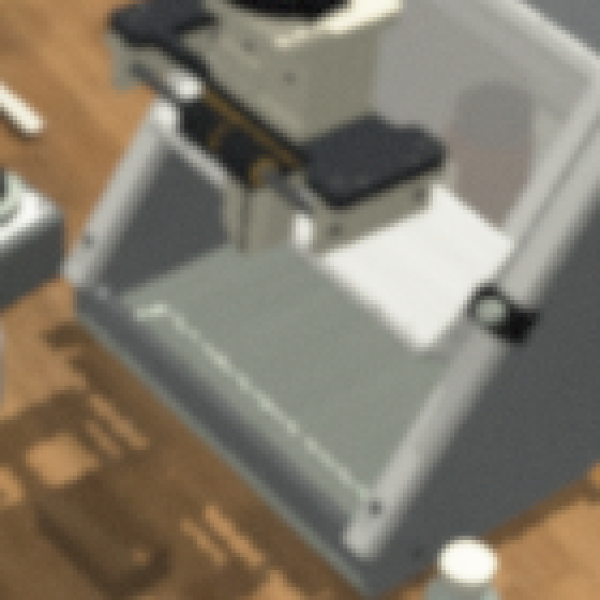

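```bash
python3 - <<'E'
from h import *
print(sfit("scene",Cc(430,352),-115,28))
E
```

```text
(np.float64(113.20544021776583), np.float64(1.0310719861996775))
```

Emit:
send_rows:
  commands:
    - [[-0.004,-0.003,0,0,0],[-0.004,-0.003,0,0,0],[-0.004,-0.003,0,0,0],[-0.004,-0.003,0,0,0],[-0.002,-0.0015,0,0,0]]

```text
time: 4.58
tool_pos: [566.0, 163.9, 157.1]
tcp_rot: [1.793, 1.509, -2.816]
contact_force: [-5.0, -1.8, -0.6]
grip_width: 0.2
```

```bash
python3 snap.py 6
```

```text
t 4.58 p [566.  163.9 157.1] F [-5.  -1.8 -0.6] w 0.2 q [ 0.16  0.55  1.38 -0.01  1.27 -1.51]
R cols [[-0.058, -0.993, -0.104], [-0.02, -0.103, 0.995], [-0.998, 0.06, -0.014]]
turn deg 0.3
turn deg -179.7
world d [-38.   -6.9 -71.1] tool shift mm [73.3 34.2 -2. ]
```

View pics/c6.png

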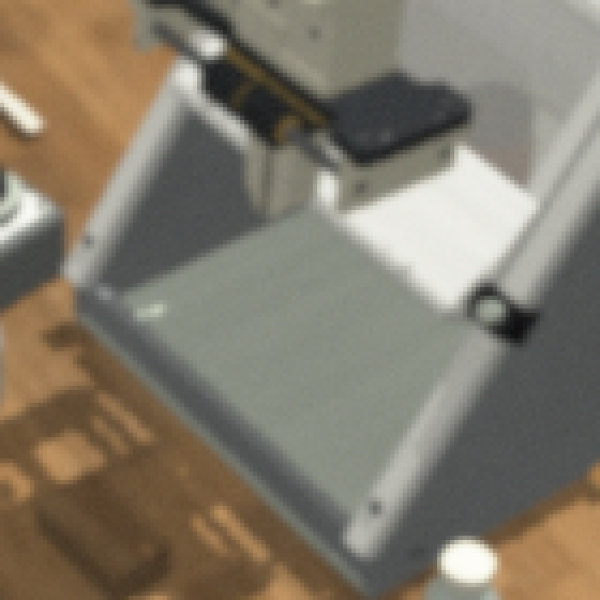

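```bash
python3 - <<'E'
from h import *
print(sfit("scene",Cc(450,313),-115,28))
for s in (137,141,146,149.5,153):
    p=proj("scene",b2w(B,slope(s,-115,28)))[0];print(s,(p+.4-[240,110])*600/140)
a=cv2.imread("pics/scene6.png")[140:220,300:380];b=cv2.imread("pics/top6.png")[100:180,270:350]
cv2.imwrite("pics/clip6.png",cv2.resize(cv2.hconcat([a,b]),None,fx=5,fy=5,interpolation=0))
E
```

```text
(np.float64(135.89108767535512), np.float64(0.21192637203485626))
137 [450.3589053  310.69355806]
141 [454.44567031 304.08783998]
146 [459.56744767 295.80916057]
149.5 [463.16153047 289.99979847]
153 [466.76291752 284.17863001]
```

View pics/clip6.png

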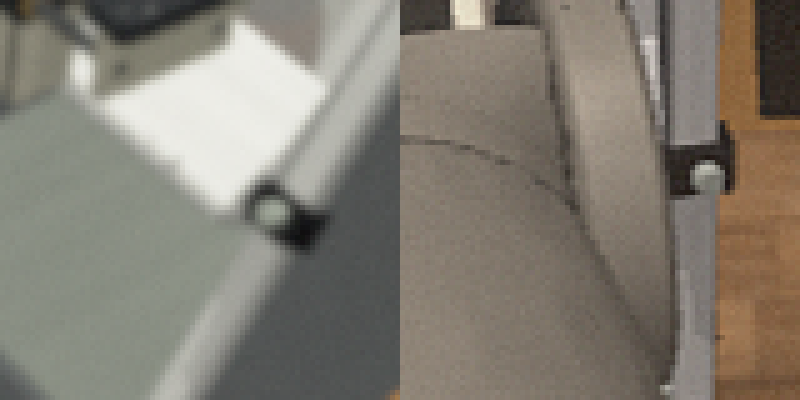

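Emit:
send_rows:
  commands:
    - [[-0.0035,-0.0026,0,0,0],[-0.0035,-0.0026,0,0,0]]

```text
time: 4.85
tool_pos: [571.0, 164.4, 164.2]
tcp_rot: [1.792, 1.508, -2.817]
contact_force: [-4.6, -0.8, 0.2]
grip_width: 0.4
```

Emit:
send_rows:
  commands:
    - [[0,0.006,0,0,0],[0,0.01,0,0,0],[0,0.02,0,0,0],[0,0.03,0,0,0],[0,0.03,0,0,0],[0,0.03,0,0,0],[0,0.02,0,0,0]]

```text
time: 5.43
tool_pos: [431.2, 150.4, 174.0]
tcp_rot: [1.878, 1.534, -2.733]
contact_force: [0.3, 0.1, -0.3]
grip_width: 0.3
```

```bash
python3 snap.py 7;  python3 - <<'E'
from h import *
a=cv2.imread("pics/scene7.png")[130:210,290:370];b=cv2.imread("pics/top7.png")[80:160,270:350]
cv2.imwrite("pics/clip7.png",cv2.resize(cv2.hconcat([a,b]),None,fx=5,fy=5,interpolation=0))
E
```

```text
t 5.43 p [431.2 150.4 174. ] F [ 0.3  0.1 -0.3] w 0.3 q [ 0.17  0.29  1.76 -0.01  1.13 -1.49]
R cols [[-0.034, -0.994, -0.101], [-0.015, -0.101, 0.995], [-0.999, 0.035, -0.011]]
turn deg 0.2
turn deg -179.8
world d [ 96.8   6.6 -88. ] tool shift mm [  84.6 -100.    -2.2]
```

View pics/clip7.png

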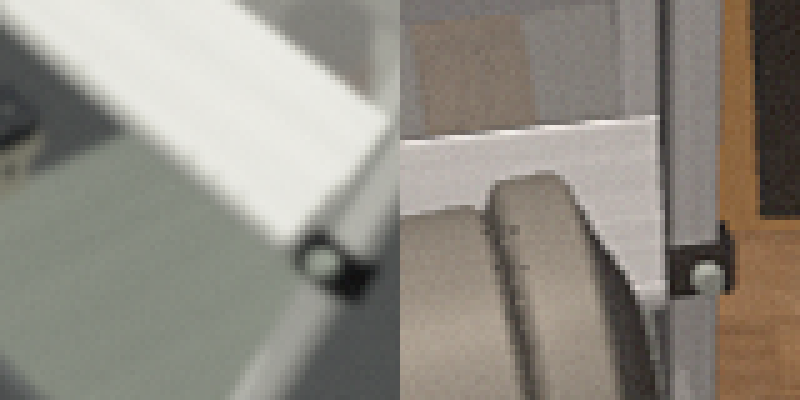

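View pics/top7.png

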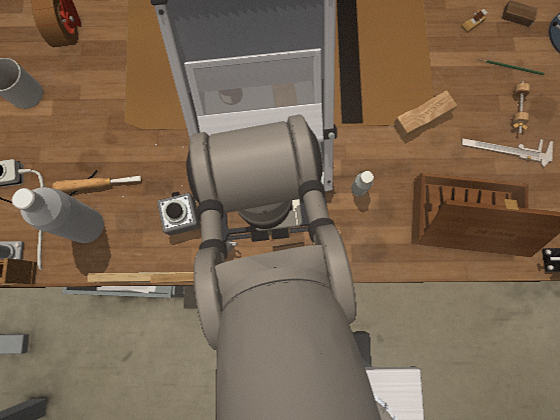

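```bash
python3 - <<'E'
from h import *
print("scene",sfit("scene",np.array([346.6,178.]),-115,28),"top",sfit("top",np.array([322.,138.6]),-115,28))
print("cap0",sfit("top",Tt(582,180),-115,0),sfit("scene",S(508,303),-115,0))
print("cap now",sfit("top",np.array([321.2,102.6]),-115,0),"scene",sfit("scene",np.array([290+388/5-.4,130+118/5-.4]),-115,0))
E
```

```text
scene (np.float64(146.8939167198327), np.float64(0.5249595207117782)) top (np.float64(147.49883224384038), np.float64(1.019183251092086))
cap0 (np.float64(119.74282554161675), np.float64(0.027562962507002832)) (np.float64(126.9014825314599), np.float64(3.442774250778962))
cap now (np.float64(208.95102479268473), np.float64(0.4574219258713577)) scene (np.float64(211.062678137105), np.float64(3.00479996041625))
```

```bash
python3 - <<'E'
from h import *
print(plane("top",Tt(82,410),75),plane("scene",S(62,166),75),plane("scene",S(62,170),75))
rep([478,357,174])
a=cv2.imread("pics/scene7.png")[130:200,210:280];b=cv2.imread("pics/top7.png")[180:250,145:215]
cv2.imwrite("pics/btn.png",cv2.resize(cv2.hconcat([a,b]),None,fx=5.7,fy=5.7,interpolation=0))
E
```

```text
[480.94049992 356.01911686  75.        ] [481.5940263  354.12938097  75.        ] [479.77545641 350.60932547  75.        ]
t 5.53 p [430.8 150.5 174.5] F [ 0.7  0.4 -0.3] w 0.3 q [ 0.17  0.29  1.75 -0.01  1.13 -1.49]
R cols [[-0.034, -0.994, -0.102], [-0.015, -0.101, 0.995], [-0.999, 0.035, -0.011]]
turn deg 0.2
turn deg -179.8
world d [ 47.2 206.5  -0.5] tool shift mm [ -4.2 -67.9 200.6]
```

View pics/btn.png

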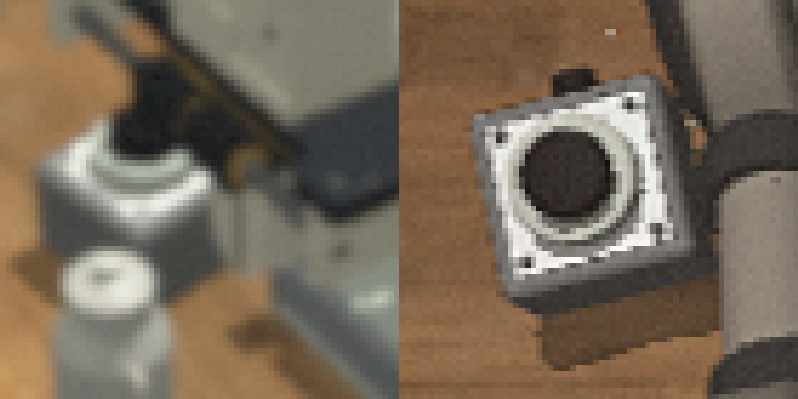

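Button centre is about (481, 355, 75), and both views agree to 2 mm. The lip sits within about 3 mm of the mark in both views. I'll go over the button now.

Emit:
send_rows:
  commands:
    - [[0,-0.01,0.028,0,0],[0,-0.01,0.028,0,0],[0,-0.01,0.028,0,0],[0,-0.01,0.028,0,0],[0,-0.01,0.028,0,0],[0,-0.01,0.028,0,0],[0,-0.01,0.028,0,0],[0,0,0,0,0]]

```text
time: 6.2
tool_pos: [493.7, 364.9, 176.0]
tcp_rot: [1.831, 1.564, -2.785]
contact_force: [-0.8, -0.9, -0.6]
grip_width: 0.6
```

```bash
python3 -c "
from h import *
rep([481,355,82])"; python3 snap.py 8;python3 - <<'E'
from h import *
b=cv2.imread("pics/top8.png")[80:160,270:350]
a=cv2.imread("pics/scene8.png")[130:210,290:370]
cv2.imwrite("pics/clip8.png",cv2.resize(cv2.hconcat([a,b]),None,fx=5,fy=5,interpolation=0))
E
```

```text
t 6.2 p [493.7 364.9 176. ] F [-0.8 -0.9 -0.6] w 0.6 q [ 0.51  0.55  1.33  0.    1.27 -1.16]
R cols [[-0.006, -0.995, -0.096], [-0.002, -0.096, 0.995], [-1.0, 0.006, -0.002]]
turn deg -0.1
turn deg 179.9
world d [-12.7  -9.9 -94. ] tool shift mm [94.1 13.  -8.5]
t 6.2 p [493.7 364.9 176. ] F [-0.8 -0.9 -0.6] w 0.6 q [ 0.51  0.55  1.33  0.    1.27 -1.16]
R cols [[-0.006, -0.995, -0.096], [-0.002, -0.096, 0.995], [-1.0, 0.006, -0.002]]
turn deg -0.1
turn deg 179.9
world d [  34.3 -207.9  -90. ] tool shift mm [  90.2  -14.8 -210.1]
```

View pics/clip8.png

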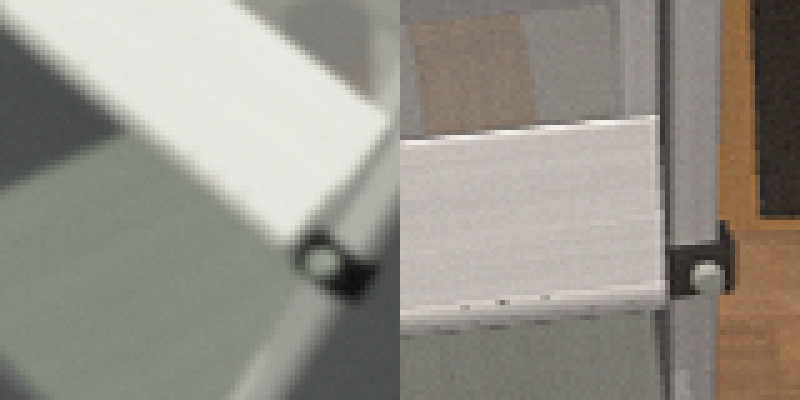

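The top view suggests the lip may be a few mm low, so I'll measure more carefully now that it is fully in view.

```bash
python3 - <<'E'
from h import *
def g(f): return cv2.GaussianBlur(cv2.cvtColor(cv2.imread(f),cv2.COLOR_BGR2GRAY),(0,0),.6).astype(float)
t0,t8=g("pics/top0.png"),g("pics/top8.png")
s0,s8=g("pics/scene0.png"),g("pics/scene8.png")
# profile comparison: for each candidate y along lip, sample intensity along predicted image track vs s (outer o=28)
ss=np.arange(40,240,1.)
for n,A,Bm in(("top",t0,t8),("scene",s0,s8)):
    for y in(-105,-90,-75,-60):
        for o,nm in((28,"lip"),(0,"cap")):
            out=[]
            for im in(A,Bm):
                P=np.array([slope(s,y,o) for s in ss]);u=proj(n,b2w(B,P)).astype(np.float32)
                v=cv2.remap(im.astype(np.float32),u[:,0].reshape(1,-1),u[:,1].reshape(1,-1),1).ravel()
                d=np.gradient(cv2.GaussianBlur(v.reshape(1,-1),(0,0),1.5).ravel())
                k=np.argsort(d*(1 if nm=="lip" else -1))[::-1][0];out.append((ss[k],round(abs(d[k]),1)))
            print(n,y,nm,out)
E
python3 - <<'E'
import cv2
a=cv2.imread("pics/top8.png")[90:260,150:380]
cv2.imwrite("pics/t8.png",cv2.resize(a,None,fx=3.4,fy=3.4,interpolation=3))
E
```

```text
top -105 lip [(np.float64(237.0), np.float32(15.2)), (np.float64(148.0), np.float32(8.3))]
top -105 cap [(np.float64(227.0), np.float32(29.7)), (np.float64(209.0), np.float32(10.2))]
top -90 lip [(np.float64(236.0), np.float32(14.2)), (np.float64(148.0), np.float32(7.8))]
top -90 cap [(np.float64(226.0), np.float32(19.0)), (np.float64(210.0), np.float32(16.0))]
top -75 lip [(np.float64(236.0), np.float32(12.7)), (np.float64(148.0), np.float32(8.3))]
top -75 cap [(np.float64(226.0), np.float32(18.6)), (np.float64(210.0), np.float32(16.3))]
top -60 lip [(np.float64(236.0), np.float32(12.2)), (np.float64(146.0), np.float32(8.0))]
top -60 cap [(np.float64(226.0), np.float32(20.7)), (np.float64(209.0), np.float32(18.7))]
scene -105 lip [(np.float64(60.0), np.float32(8.5)), (np.float64(145.0), np.float32(8.7))]
scene -105 cap [(np.float64(227.0), np.float32(11.0)), (np.float64(133.0), np.float32(6.4))]
scene -90 lip [(np.float64(59.0), np.float32(8.7)), (np.float64(145.0), np.float32(8.6))]
scene -90 cap [(np.float64(227.0), np.float32(9.4)), (np.float64(211.0), np.float32(13.0))]
scene -75 lip [(np.float64(59.0), np.float32(8.8)), (np.float64(145.0), np.float32(8.7))]
scene -75 cap [(np.float64(227.0), np.float32(21.7)), (np.float64(211.0), np.float32(14.3))]
scene -60 lip [(np.float64(59.0), np.float32(8.7)), (np.float64(145.0), np.float32(8.5))]
scene -60 cap [(np.float64(227.0), np.float32(23.0)), (np.float64(211.0), np.float32(14.3))]
```

View pics/t8.png

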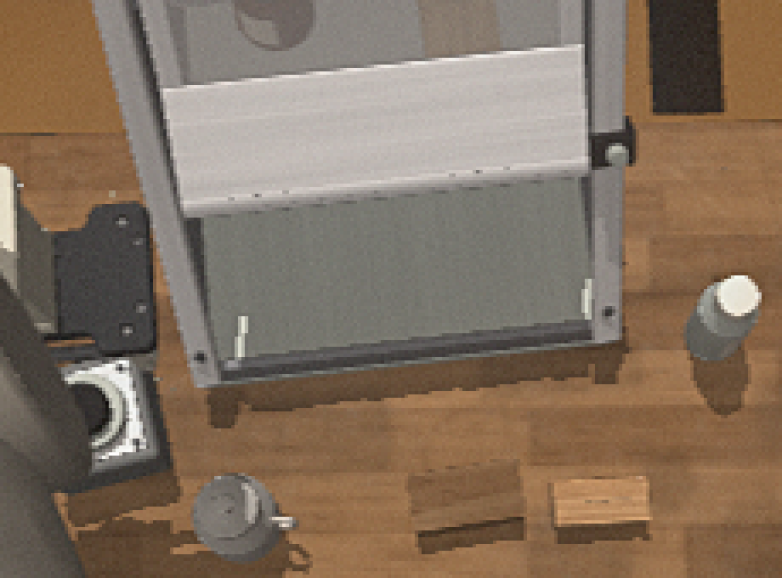

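```bash
python3 - <<'E'
from h import *
a=cv2.imread("pics/top0.png")[145:190,275:335];b=cv2.imread("pics/top8.png")[110:155,275:335]
cv2.imwrite("pics/z.png",cv2.resize(cv2.vconcat([a,b]),None,fx=6.6,fy=6.6,interpolation=0))
for s in (60,62,64,145,147,149):
  for y in(-100,):print(s,[proj("top",b2w(B,slope(s+d,y,28)))[0].round(1).tolist() for d in(0,12)])
E
```

```text
60 [[315.8, 175.1], [315.7, 170.5]]
62 [[315.8, 174.3], [315.7, 169.7]]
64 [[315.8, 173.5], [315.7, 168.9]]
145 [[315.3, 140.5], [315.2, 135.2]]
147 [[315.3, 139.6], [315.2, 134.3]]
149 [[315.3, 138.7], [315.2, 133.4]]
```

View pics/z.png

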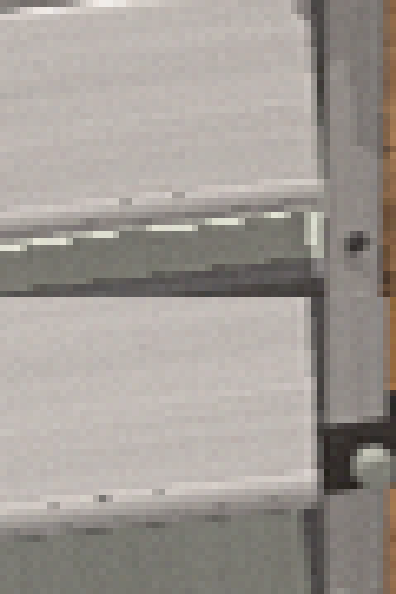

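```bash
python3 - <<'E'
from h import *
a=cv2.imread("pics/scene8.png")
cv2.imwrite("pics/za.png",cv2.resize(cv2.hconcat([a[170:260,240:340],a[0:90,330:430]]),None,fx=4,fy=4,interpolation=3))
b=a[80:200,250:370];cv2.imwrite("pics/zb.png",cv2.resize(b,None,fx=5,fy=5,interpolation=3))
E
```

```text
(no output)
```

View pics/za.png

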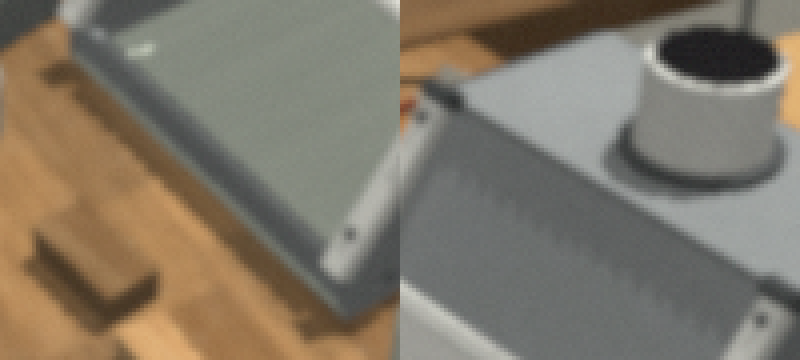

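View pics/zb.png

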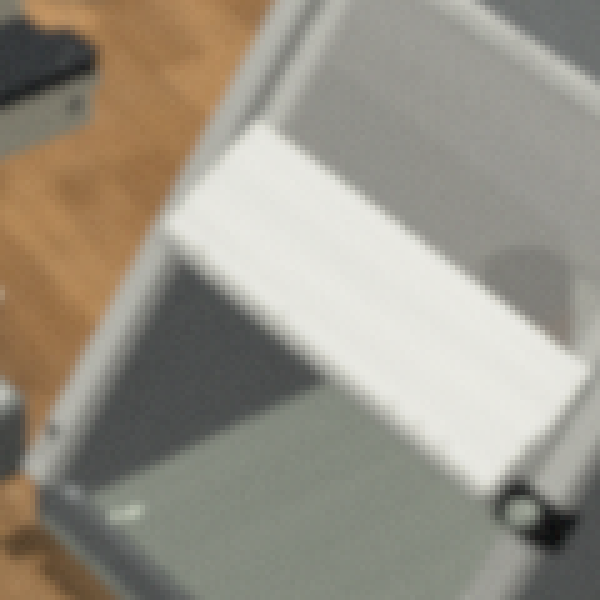

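```bash
python3 - <<'E'
from h import *
n="scene";im=g=cv2.cvtColor(cv2.imread("pics/scene8.png"),cv2.COLOR_BGR2GRAY).astype(np.float32)
it=cv2.cvtColor(cv2.imread("pics/top8.png"),cv2.COLOR_BGR2GRAY).astype(np.float32)
ss=np.arange(128,168,1.5);print(ss.astype(int))
for n,im in(("scene",im),("top",it)):
    acc=[]
    for y in np.arange(-100,-20,2):
        u=proj(n,b2w(B,np.array([slope(s,y,28) for s in ss]))).astype(np.float32)
        acc.append(cv2.remap(im,u[:,0].reshape(1,-1),u[:,1].reshape(1,-1),1).ravel())
    print(n,np.mean(acc,0).astype(int))
E
```

```text
[128 129 131 132 134 135 137 138 140 141 143 144 146 147 149 150 152 153
 155 156 158 159 161 162 164 165 167]
scene [134 134 135 135 135 135 135 136 140 149 161 174 188 202 213 221 226 228
 230 230 229 229 228 228 228 228 228]
top [119 119 119 119 120 120 120 119 115 116 127 136 148 161 173 184 192 196
 188 186 188 187 186 184 184 184 183]
```

Both profiles put the lip's underside at s≈142. The marker is at about 148–150, so the lip is about 6.5 mm short. I'll go back and nudge it up.

Emit:
send_rows:
  commands:
    - [[0,0,-0.026,0,0],[0.003,0,-0.026,0,0],[0.003,0,-0.026,0,0],[0.003,0,-0.026,0,0],[0.003,0,-0.026,0,0],[0.003,0,-0.026,0,0],[0.003,0,-0.026,0,0],[0,0,0,0,0]]

```text
time: 6.97
tool_pos: [511.6, 166.4, 159.4]
tcp_rot: [-2.981, 1.566, -1.317]
contact_force: [0.3, 0.4, 0.6]
grip_width: 0.6
```

```bash
python3 -c "
from h import *
rep([558,163,157])"
```

```text
t 6.97 p [511.6 166.4 159.4] F [0.3 0.4 0.6] w 0.6 q [ 0.17  0.43  1.59 -0.01  1.12 -1.49]
R cols [[0.001, -0.996, -0.093], [-0.005, -0.093, 0.996], [-1.0, -0.001, -0.005]]
turn deg -0.3
turn deg 179.7
world d [46.4 -3.4 -2.4] tool shift mm [  2.5 -45.9  -7.7]
```

Emit:
send_rows:
  commands:
    - [[0.001,-0.01,-0.001,0,0],[0.001,-0.01,-0.001,0,0],[0,-0.01,-0.001,0,0],[0,-0.006,0,0,0],[0,-0.002,0,0,0]]

```text
time: 7.38
tool_pos: [554.5, 165.0, 159.1]
tcp_rot: [-2.174, 1.564, -0.516]
contact_force: [-0.1, -0.1, -0.9]
grip_width: 0.6
```

Emit:
send_rows:
  commands:
    - [[0,-0.003,0,0,0],[0,-0.002,0,0,0]]

```text
time: 7.55
tool_pos: [560.3, 166.7, 158.7]
tcp_rot: [-2.151, 1.564, -0.491]
contact_force: [0.5, -0.1, -0.9]
grip_width: 0.7
```

Emit:
send_rows:
  commands:
    - [[0,-0.003,0,0,0],[0,-0.002,0,0,0]]

```text
time: 7.72
tool_pos: [565.4, 168.1, 158.6]
tcp_rot: [-2.185, 1.564, -0.524]
contact_force: [0.5, -0.3, 0.4]
grip_width: 0.4
```

Emit:
send_rows:
  commands:
    - [[0,-0.003,0,0,0],[0,-0.002,0,0,0]]

```text
time: 7.88
tool_pos: [570.6, 169.0, 158.6]
tcp_rot: [-2.199, 1.564, -0.537]
contact_force: [-0.6, 0.1, 0.2]
grip_width: 0.4
```

Emit:
send_rows:
  commands:
    - [[-0.001,-0.002,0,0,0]]

```text
time: 7.97
tool_pos: [571.6, 169.2, 159.2]
tcp_rot: [-2.621, 1.566, -0.959]
contact_force: [-7.2, -0.9, 1.2]
grip_width: 0.1
```

Contact at x≈571, as expected. Now 3 to 4 mm more in x, rising.

Emit:
send_rows:
  commands:
    - [[-0.003,-0.003,0,0,0],[-0.003,-0.003,0,0,0]]

```text
time: 8.13
tool_pos: [574.8, 169.5, 164.1]
tcp_rot: [2.215, 1.563, -2.406]
contact_force: [-5.3, -0.0, 0.1]
grip_width: 0.2
```

Emit:
send_rows:
  commands:
    - [[0,0.006,0,0,0],[0,0.012,0,0,0],[0,0.02,0,0,0],[0,0.03,0,0,0],[0,0.03,0,0,0],[0,0.02,0,0,0],[0,0,0,0,0]]

```text
time: 8.72
tool_pos: [455.2, 158.1, 165.2]
tcp_rot: [-2.215, 1.565, -0.553]
contact_force: [-0.2, 0.4, -0.7]
grip_width: 0.4
```

```bash
python3 -c "
from h import *
rep([481,355,170])"
```

```text
t 8.72 p [455.2 158.1 165.2] F [-0.2  0.4 -0.7] w 0.4 q [ 0.18  0.32  1.74 -0.    1.08 -1.48]
R cols [[0.005, -0.996, -0.09], [-0.003, -0.091, 0.996], [-1.0, -0.005, -0.004]]
turn deg -0.4
turn deg 179.6
world d [ 25.8 196.9   4.8] tool shift mm [ -5.3 -43.5 193.7]
```

Emit:
send_rows:
  commands:
    - [[-0.001,-0.005,0.025,0,0],[-0.001,-0.005,0.025,0,0],[-0.001,-0.005,0.025,0,0],[-0.001,-0.005,0.025,0,0],[0,-0.005,0.025,0,0],[0,-0.005,0.025,0,0],[0,-0.005,0.02,0,0],[0,0,0,0,0]]

```text
time: 9.38
tool_pos: [482.4, 339.5, 174.0]
tcp_rot: [-1.488, 1.546, 0.168]
contact_force: [-0.3, -1.0, 0.3]
grip_width: 0.3
```

```bash
python3 snap.py 9; cat > prof.py <<'E'
from h import *
import sys
k=sys.argv[1]
rep([481,355,82])
ss=np.arange(134,172,1.5);print(ss.astype(int))
for n in("scene","top"):
    im=cv2.cvtColor(cv2.imread(f"pics/{n}{k}.png"),cv2.COLOR_BGR2GRAY).astype(np.float32)
    acc=[]
    for y in np.arange(-100,-20,2):
        u=proj(n,b2w(B,np.array([slope(s,y,28) for s in ss]))).astype(np.float32)
        acc.append(cv2.remap(im,u[:,0].reshape(1,-1),u[:,1].reshape(1,-1),1).ravel())
    print(n,np.mean(acc,0).astype(int))
b=cv2.imread(f"pics/top{k}.png")[90:170,270:350];a=cv2.imread(f"pics/scene{k}.png")[130:210,290:370]
cv2.imwrite(f"pics/clip{k}.png",cv2.resize(cv2.hconcat([a,b]),None,fx=5,fy=5,interpolation=0))
E
python3 prof.py 9
```

```text
t 9.38 p [482.4 339.5 174. ] F [-0.3 -1.   0.3] w 0.3 q [ 0.49  0.49  1.44 -0.01  1.19 -1.17]
R cols [[0.024, -0.996, -0.085], [0.004, -0.085, 0.996], [-1.0, -0.024, 0.002]]
turn deg -0.7
turn deg 179.3
world d [  45.6 -182.5  -88. ] tool shift mm [  88.3  -27.7 -185.9]
t 9.48 p [481.7 336.6 173.7] F [-0.5 -0.4 -0.1] w 0.5 q [ 0.48  0.49  1.44 -0.01  1.19 -1.17]
R cols [[0.023, -0.996, -0.084], [0.002, -0.084, 0.996], [-1.0, -0.023, -0.0]]
turn deg -0.7
turn deg 179.3
world d [ -0.7  18.4 -91.7] tool shift mm [91.7  1.2 18.4]
[134 135 137 138 140 141 143 144 146 147 149 150 152 153 155 156 158 159
 161 162 164 165 167 168 170 171]
scene [135 135 135 135 135 135 135 135 137 142 152 165 179 193 207 218 225 229
 230 230 230 229 229 228 228 228]
top [119 119 118 118 119 119 119 119 118 114 119 129 137 149 163 176 190 199
 192 185 186 187 185 183 183 183]
```

View pics/clip9.png

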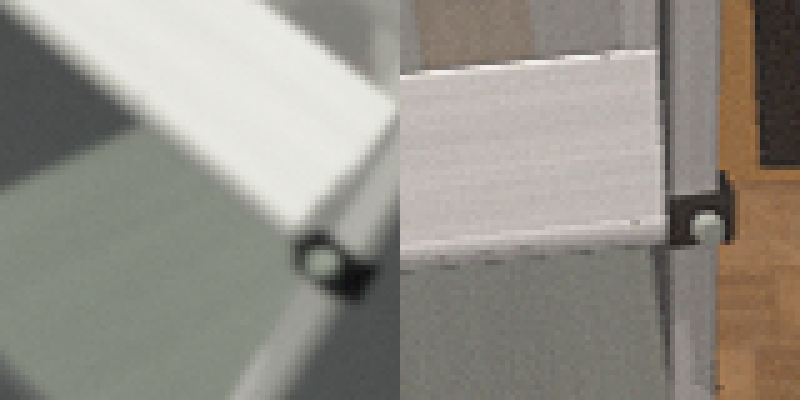

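Lip now at s≈148 in both views, against the marker at 147–150. Pressing the button next.

Emit:
send_rows:
  commands:
    - [[0.008,0.001,0.009,0,0],[0.016,0.001,0.009,0,0],[0.016,0,0,0,0],[0.016,0,0,0,0],[0.01,0,0,0,0],[0,0,0,0,0]]

```text
time: 9.98
tool_pos: [481.3, 352.2, 104.7]
tcp_rot: [-1.544, 1.545, 0.105]
contact_force: [-0.2, -0.3, -0.5]
grip_width: 0.2
```

```bash
python3 -c "
from h import *
rep([481,355,76])"; python3 snap.py 10
```

```text
t 9.98 p [481.3 352.2 104.7] F [-0.2 -0.3 -0.5] w 0.2 q [ 0.51  0.57  1.5  -0.01  1.04 -1.13]
R cols [[0.026, -0.997, -0.078], [0.003, -0.078, 0.997], [-1.0, -0.026, 0.001]]
turn deg -1.1
turn deg 178.9
world d [ -0.3   2.8 -28.7] tool shift mm [28.7  0.8  2.8]
t 9.98 p [481.3 352.2 104.7] F [-0.2 -0.3 -0.5] w 0.2 q [ 0.51  0.57  1.5  -0.01  1.04 -1.13]
R cols [[0.026, -0.997, -0.078], [0.003, -0.078, 0.997], [-1.0, -0.026, 0.001]]
turn deg -1.1
turn deg 178.9
world d [  46.7 -195.2  -18.7] tool shift mm [  19.4  -30.8 -198.3]
```

```bash
python3 - <<'E'
import cv2
a=cv2.imread("pics/scene10.png")[100:200,190:290];cv2.imwrite("pics/b10.png",cv2.resize(a,None,fx=5,fy=5,interpolation=3))
E
```

```text
(no output)
```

View pics/b10.png

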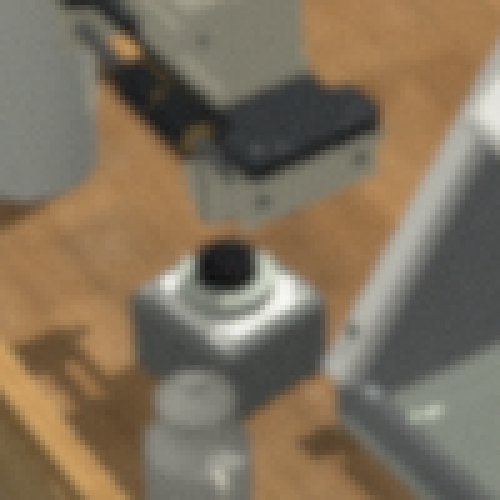

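Emit:
send_rows:
  commands:
    - [[0.01,0,0.003,0,0],[0.01,0,0,0,0],[0.006,0,0,0,0],[0.004,0,0,0,0]]

```text
time: 10.42
tool_pos: [485.3, 356.9, 78.0]
tcp_rot: [-1.428, 1.535, 0.22]
contact_force: [-0.2, -0.3, 0.5]
grip_width: 0.1
```

Emit:
send_rows:
  commands:
    - [[0.004,0,0,0,0],[0.004,0,0,0,0]]

```text
time: 10.58
tool_pos: [485.4, 357.0, 69.3]
tcp_rot: [-1.43, 1.535, 0.218]
contact_force: [-2.3, -0.4, 3.6]
grip_width: 0.7
```

Emit:
send_rows:
  commands:
    - [[0.003,0.001,0,0,0],[0.002,0,0,0,0],[0.002,0,0,0,0]]

```text
time: 10.83
tool_pos: [485.6, 357.0, 67.6]
tcp_rot: [-1.427, 1.531, 0.221]
contact_force: [-6.8, -4.3, 15.7]
grip_width: 0.2
```

The tip has bottomed at z 67.6 with 15.7 N, so the button is fully down. Releasing.

Emit:
send_rows:
  commands:
    - [[-0.006,0,0,0,0],[-0.01,0,0,0,0],[-0.02,0,0,0,0],[-0.03,0,0,0,0],[-0.03,0,0,0,0],[-0.02,0.01,0,0,0],[0,0.02,0,0,0],[0,0.02,0.01,0,0],[0,0.02,0.01,0,0],[0,0,0,0,0]]

```text
time: 11.67
tool_pos: [408.9, 370.7, 190.6]
tcp_rot: [-1.373, 1.525, 0.273]
contact_force: [0.0, 0.7, -0.8]
grip_width: 0.2
```

```bash
python3 snap.py 11; python3 prof.py 11
```

```text
t 11.67 p [408.9 370.7 190.6] F [ 0.   0.7 -0.8] w 0.2 q [ 0.61  0.4   1.54 -0.02  1.16 -1.03]
R cols [[0.044, -0.996, -0.075], [0.012, -0.074, 0.997], [-0.999, -0.045, 0.009]]
turn deg -1.3
turn deg 178.7
world d [ 119.1 -213.7 -104.6] tool shift mm [ 107.1  -98.1 -222.9]
t 11.77 p [411.8 370.1 190.7] F [-0.9 -0.7 -0.2] w 0.4 q [ 0.6   0.4   1.54 -0.02  1.16 -1.04]
R cols [[0.046, -0.996, -0.074], [0.012, -0.074, 0.997], [-0.999, -0.047, 0.009]]
turn deg -1.3
turn deg 178.7
world d [  69.2  -15.1 -108.7] tool shift mm [111.6 -62.8 -21.2]
[134 135 137 138 140 141 143 144 146 147 149 150 152 153 155 156 158 159
 161 162 164 165 167 168 170 171]
scene [135 135 135 135 135 135 135 135 137 142 152 165 179 193 207 218 225 228
 230 230 230 229 229 228 228 228]
top [120 120 120 119 120 120 120 120 118 114 119 130 139 151 164 177 191 200
 193 186 187 188 186 185 185 184]
```

View pics/scene11.png

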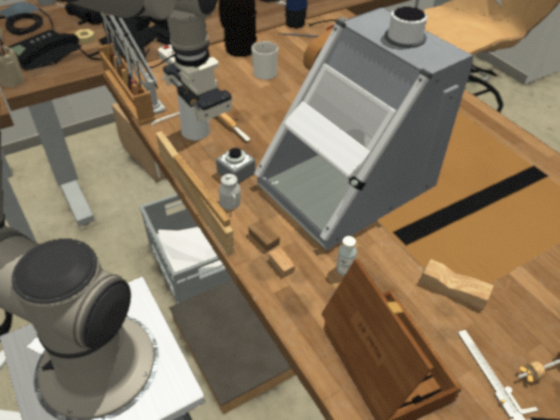

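View pics/top11.png

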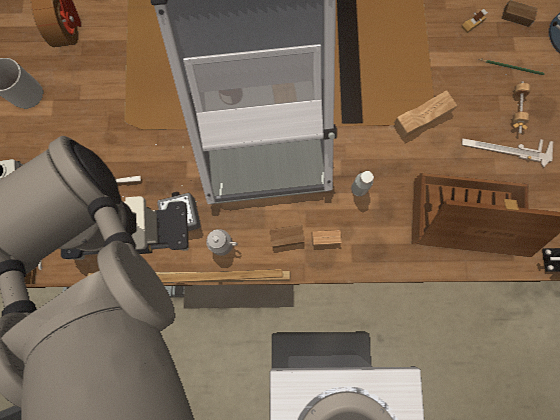

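The bystanders stand at their original pixels, the button is up, the lip is unchanged at s≈148, and the arm is free with no force on it. Handing in.

```bash
python3 -c "
from plant import close_job
print(close_job())"
```

```text
the job is handed in; nothing more can be done
None
```

The window is up at the marker, the fan button has been pressed and released, and the job is handed in after about 12 s. No verdict came back.

- **Window:** I pushed it with the shut fingers against the lip's lower edge. The first push stopped about 6 mm short of the marker: my early readings had taken the wrong edge for the lip's underside. I went back and nudged it up. The last check puts the underside at 148 mm up the slope from the sill in both views. The marker's point reads 147 in the scene view and 148–151 in the top view. So the window should be within about 3 mm of the mark, against the 8 mm allowed.
- **Button:** the tip bottomed at z 67.6 mm with about 16 N, which matches the 7 mm travel from 75 mm. In the scene view the button looked up again after I lifted off.
- **Bystanders:** the bottle, can, blocks and clip appear at their starting places in the last pictures. This was checked by eye only. The arm was clear, with no contact force.

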